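# Load the glue-up jigs

### The job

Load the three glue-up jigs on the bench: seat each L-shaped elbow flat in the L-shaped recess of its own size, seat the notched bar, notch up, in the straight recess, and then lay the plain bar crosswise in its notch, centred and resting on the notch floor. Leave the glue jar standing where it is.

Things in the scene. Friction and masses are not known exactly. Their poses are not given: they have to be found in the camera images.
- large_elbow: Loose sawn L-shaped elbow of pale wood lying flat: two equal arms, each 110 mm long outside and 30 mm wide, 34 mm thick all over, about 130 g. Origin on the underside, at the centre of the 110 x 110 mm square around the L (in the empty inner corner). One arm fills x -55 to +55, y -55 to -25 mm; the other x -55 to -25, y -55 to +55 mm. z up.
- small_elbow: Loose sawn L-shaped elbow of pale wood lying flat: two equal arms, each 78 mm long outside and 30 mm wide, 34 mm thick all over, about 90 g. Origin on the underside, at the centre of the 78 x 78 mm square around the L (in the empty inner corner). One arm fills x -39 to +39, y -39 to -9 mm; the other x -39 to -9, y -39 to +39 mm. z up.
- rail: Loose straight bar of pale wood lying along its x axis: 130 x 40 mm, 40 mm high, about 120 g, with one notch cut right across the middle of its top: 44 mm long (x -22 to +22 mm), 14 mm deep, so that the dark-stained notch floor is 26 mm above the underside. The same either way round. Origin at the centre of the underside, z up.
- crossbar: Loose plain straight bar of pale wood with no notch, lying along its x axis: 100 x 30 mm, 36 mm high, about 75 g. Origin at the centre of the underside, z up.
- large_elbow_jig: Fixed jig for the large elbow: plywood board 146 x 146 x 9 mm with dark fences and a dark inner-corner block (8 mm above the board) round an L-shaped recess, 6 mm clear of the elbow on every side. Origin: centre of the board's underside; recess floor at z = 9 mm. The elbow sits right when its axes and its origin in plan agree with the jig's (outer corner at -x, -y).
- small_elbow_jig: Fixed jig for the small elbow: plywood board 114 x 114 x 9 mm with dark fences and a dark inner-corner block (8 mm above the board) round an L-shaped recess, 6 mm clear of the elbow on every side. Origin: centre of the board's underside; recess floor at z = 9 mm. The elbow sits right when its axes and its origin in plan agree with the jig's (outer corner at -x, -y).
- rail_jig: Fixed jig for the notched bar: plywood board 170 x 100 mm, 9 mm thick, long side along its x axis, with dark fences 12 mm wide that stand 8 mm above the board round a straight recess of 142 x 52 mm in its middle. Origin on the underside of the board at its centre, recess floor at z = 9 mm.
- glue_jar: Small closed glue jar, 44 mm across and 55 mm tall, standing loose in the middle of the work area; to be left alone. Origin at the centre of its underside.

How it is judged:
By the outcome, as a careful person would: the job done as asked, in the order asked, and still so for the second after the job is handed in, with the robot touching nothing.
It also fails if it takes over 106 s, if anything falls off the work surface, if the arm or the gripper's body presses on something with over 40 N, if the wrist force passes 120 N, or if a joint passes its speed limit or range.

### The arm

A 6-joint arm with a two-finger parallel gripper is mounted at the origin on the work surface. World frame = base frame: x ahead of the robot, y to its left, z up, the work surface at z = 0. Lengths are in m, angles in degrees, forces in N, time in s.
With the tool pointing down it reaches from about 0.325 to 0.775 m from the base axis. Payload 5.5 kg.
Tool frame: the origin (TCP) lies on the centre line of the jaws, within the pads' length; the fingertips stand 17 mm ahead of it and the grasp point (between the pads) lies 2 mm behind it; z points along the fingers, y is the line along which they close (so a half turn about z gives the same grasp; the last joint's range is limited). The gripper opens to 88 mm and grips with 3 to 60 N. Pads are 20 mm wide; open, the fingers measure 115 mm over their backs; the gripper's body (75 mm by 178 mm) begins 61 mm behind the grasp point.
Start: joints at [-66.389, 5.22, 70.514, -0, 104.267, -3.249], TCP at [0.271, -0.535, 0.24] pointing down, gripper open.
Joint ranges: [-164.24, 164.24], [-49.07, 125.15], [9.68, 141.18], [-86.29, 266.29], [3.28, 154.24], [-151.56, 151.56]. Speed limits (degrees/s): [147.25, 147.25, 172.46, 180, 180, 180].

### API

Orientations are given as [roll, pitch, yaw] about the fixed x, y, z axes, in that order (R = Rz(yaw) Ry(pitch) Rx(roll)).
In Python, from plant import manip gives the robot as it stands.
- The arm moves only by the tool jog_arm, called after "Call:" as name(argument=value, ...) on one line, values as JSON. Schema: {"type":"object","properties":{"offsets":{"type":"object","properties":{"ticks":{"type":"array","items":{"type":"array","items":{"type":"number"},"minItems":6,"maxItems":6},"minItems":1,"maxItems":20}},"additionalProperties":false,"required":["ticks"]},"finger_gap":{"type":"number"},"only":{"type":"string"},"quiet":{"type":"boolean"},"lines":{"type":"string"}},"required":["offsets"],"additionalProperties":false}. offsets is an object whose key "ticks" holds a list of rows, 1 to 20 of them, each of 6 numbers: dx, dy, dz in shares of the most that a row can go, 1 being 50 mm, then a rotation vector rx, ry, rz in degrees; each row shifts and turns the commanded pose from where the row before left it, along the tool's axes as they then stand; what a row does not reach is not made up. A row lasts 1/10 s, in which the tool goes at most 0.05 m and 8.59 degrees, less where a joint would pass 70% of its speed; a pose out of reach is approached as far as the arm can. finger_gap is the opening from 0.0 (shut) to 1.0 (fully open), set as the call begins (left out keeps the last). The fingers move at their own pace and stop on an object; the grip force is fixed at half the most. Time passes only in rows, so rows that do not move let the fingers close. The tool returns the time, the measured TCP pose, the force, the opening and the grip force at its end. only (a regular expression) keeps the lines of the reply that match it, lines (a string "A,B") keeps lines A to B, and quiet returns only ok. Input that does not fit is refused with a message, and nothing moves.
- manip.get_obs(): the state, without advancing time (a new reading comes with each control period).
- manip.snapshot(name): name is "scene" or "side" or "wrist"; returns the picture (384x512x3 uint8, red, green, blue); there is no depth.
- manip.camera_info(name): a dict with "vfov" (degrees; the focal length in pixels is half the picture's height over the tangent of half this angle, whatever the lens; pixels are square), "cx", "cy" (the principal point, pixels), "cam_to_world" (4x4, takes a point from camera to world coordinates). Camera axes: x right, y down, z forward; pixel columns grow to the right and rows downward; lengths in m; the calibration is good to about 2 mm. A picture is of the moment at which its call begins: read the wrist's pose just before it. camera_info takes no time and is no camera call; for the wrist camera it gives the pose at the moment of the call.
- manip.close_job(): hands the job in; it is judged then, once.
The state is a dict: "time": time; "qpos": joint angles; "joint_vel": joint speeds; "tau": joint torques, N m; "eef_pos": TCP position; "tcp_rot": TCP orientation; "contact_force": force on the tool from outside, world axes, zero at the start; "ft_torque": the same for the moment, N m; "width": opening from 0.0 (shut) to 1.0 (fully open); "finger_force": force on a finger pad.
Only numpy, scipy, OpenCV 4.12 (cv2) and the standard library are available. Lean on these libraries where they do the work, as an engineer would, in place of code of your own. Each camera call takes 0.05 s, during which the arm holds its last target. There are 200 camera calls.

## Working session

There is one attempt and no reset: what is moved stays moved. The work goes in short steps, Python scripts to look and compute and a tool call to move; the robot and the scene stay as the last step left them, time stands still between calls to the robot, and variables do not carry over. Pictures are saved under pics/ and viewed, at most 16 in all, crops included, and the job is handed in when it is done.

```bash
ls; mkdir -p pics; python3 - <<'E'
from plant import manip
import cv2
for n in("scene","side"):
    cv2.imwrite(f"pics/{n}0.png",manip.snapshot(n)[:,:,::-1]); print(n,manip.camera_info(n))
print(manip.get_obs())
E
```

```text
pics
plant.py
scene {'vfov': 56.47141620790822, 'cx': 254.3808592413404, 'cy': 192.05897106299955, 'cam_to_world': array([[ 5.72004730e-01,  7.10451114e-01, -4.09963174e-01,
         9.21139686e-01],
       [ 8.20250320e-01, -4.95458362e-01,  2.85850353e-01,
        -2.67967633e-01],
       [-3.69810157e-05, -4.99780178e-01, -8.66152280e-01,
         7.95478246e-01],
       [ 0.00000000e+00,  0.00000000e+00,  0.00000000e+00,
         1.00000000e+00]])}
side {'vfov': 54.02677396919961, 'cx': 251.4929024725157, 'cy': 190.4361341485603, 'cam_to_world': array([[-0.91899977, -0.20734021,  0.33533486,  0.25435048],
       [-0.39395676,  0.44968536, -0.8016116 ,  0.75757995],
       [ 0.01541115, -0.8687883 , -0.49494381,  0.51644564],
       [ 0.        ,  0.        ,  0.        ,  1.        ]])}
{'time': 0.1, 'qpos': array([-6.63895638e+01,  5.25953531e+00,  7.05748611e+01, -8.75893445e-04,
        1.04266700e+02, -3.24789706e+00]), 'joint_vel': array([ 0.09160794, -0.05254359, -0.24680591, -0.02554764, -0.10435556,
        0.05951907]), 'tau': array([ 2.44749041e-03, -4.47856164e+01, -4.07570100e+01,  7.01408624e-02,
        2.83741899e-02, -1.01062649e-04]), 'eef_pos': array([ 0.27097833, -0.53505886,  0.23861336]), 'tcp_rot': array([-1.79899018e+02, -4.87983736e-03,  2.68581139e+01]), 'contact_force': array([-1.148566  ,  0.00386686,  0.51298903]), 'ft_torque': array([-0.03299947, -0.00418416, -0.01979502]), 'finger_force': 0.0, 'width': 0.9981069833017358}
```
View pics/scene0.png

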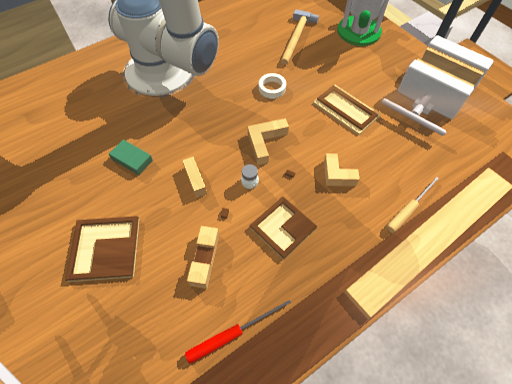

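View pics/side0.png

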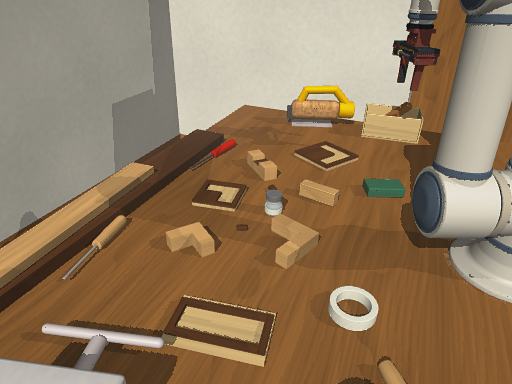

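The scene view shows the following, in pixels:

| Item | Position |
|---|---|
| large elbow | (267,140) |
| small elbow | (340,172) |
| crossbar | (194,175) |
| rail | (203,257) |
| jar | (250,177) |
| large jig | (103,250) |
| small jig | (283,227) |
| rail jig | (345,108) |

The side view agrees. I'll take a closer crop next, to check the rail's notch and the colours.

```bash
python3 - <<'E'
import cv2,numpy as np
a=cv2.imread("pics/scene0.png");b=cv2.imread("pics/side0.png")
A=cv2.resize(a[80:292,60:385],None,fx=2.4,fy=2.4,interpolation=cv2.INTER_CUBIC)
cv2.imwrite("pics/c1.png",A)
h=cv2.cvtColor(a,cv2.COLOR_BGR2HSV)
for p in [(194,170),(203,190),(207,235),(198,280),(204,257),(265,128),(260,150),(345,175),(335,160),(275,225),(95,235),(345,108),(150,200),(300,250)]:print(p,a[p[1],p[0]][::-1],h[p[1],p[0]])
E
```

```text
(194, 170) [251 225 139] [ 23 114 251]
(203, 190) [133 102  62] [ 17 136 133]
(207, 235) [251 224 139] [ 23 114 251]
(198, 280) [252 226 141] [ 23 112 252]
(204, 257) [132  82  47] [ 12 164 132]
(265, 128) [248 216 131] [ 22 120 248]
(260, 150) [245 208 127] [ 21 123 245]
(345, 175) [254 239 154] [ 26 100 254]
(335, 160) [254 237 153] [ 25 101 254]
(275, 225) [253 244 175] [ 27  79 253]
(95, 235) [253 242 173] [ 26  81 253]
(345, 108) [254 244 179] [ 26  75 254]
(150, 200) [203 136  67] [ 15 171 203]
(300, 250) [176 118  60] [ 15 168 176]
```

View pics/c1.png

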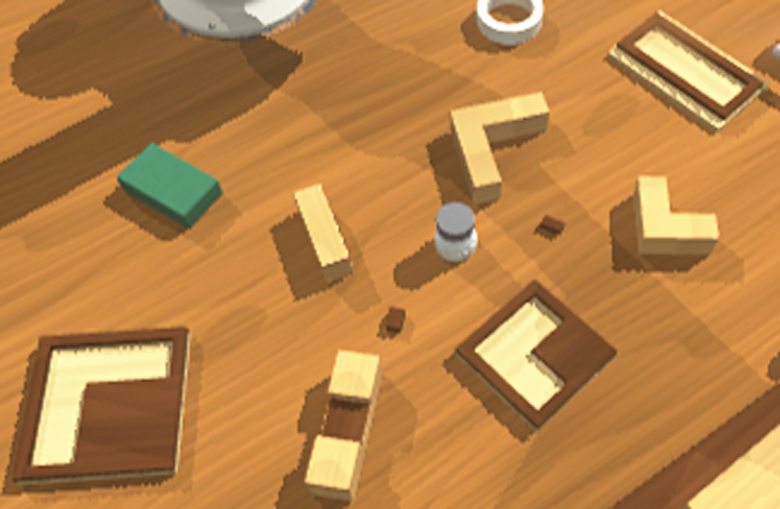

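The crop shows the rail notch up, with its dark floor between two pale blocks. The top faces are brighter than the lit sides. Two small dark offcuts lie on the bench near the jar. Next I'll measure the top faces by flood fill and ray-cast.

```bash
cat > h.py <<'E'
import cv2,numpy as np
def cast(uv,info,z):
    T=info["cam_to_world"];f=192/np.tan(np.radians(info["vfov"]/2))
    uv=np.asarray(uv,float).reshape(-1,2)
    d=np.c_[(uv[:,0]-info["cx"])/f,(uv[:,1]-info["cy"])/f,np.ones(len(uv))]@T[:3,:3].T
    return (T[:3,3]+d*((z-T[2,3])/d[:,2])[:,None])[:,:2]
def fill(img,seeds,tol,ker=0):
    m=np.zeros((img.shape[0]+2,img.shape[1]+2),np.uint8)
    for s in seeds: cv2.floodFill(img.copy(),m,s,0,(tol,)*3,(tol,)*3,4|(255<<8)|cv2.FLOODFILL_MASK_ONLY|cv2.FLOODFILL_FIXED_RANGE)
    return m[1:-1,1:-1]
def rect(mask,info,z):
    # half-pixel-correct hull: use pixel corners
    ys,xs=np.nonzero(mask); c=np.concatenate([np.c_[xs+dx,ys+dy] for dx in(-.4,.4) for dy in(-.4,.4)])
    P=cast(c,info,z)*1000
    cen=cast(np.c_[xs,ys],info,z).mean(0)*1000
    (c0,sz,a)=cv2.minAreaRect(cv2.convexHull(P.astype(np.float32)))
    return np.array(c0),np.array(sz),a,cen
def report(n,mask,info,z):
    c,s,a,cen=rect(mask,info,z); d=cen-c
    print(n,"c",c.round(1),"size",s.round(1),"ang",round(a,1),"| centroid off",d.round(1),"dir",round(np.degrees(np.arctan2(d[1],d[0])),1),"n",int((mask>0).sum()))
E
python3 - <<'E'
from h import *
from plant import manip
i=manip.camera_info("scene");a=cv2.imread("pics/scene0.png")
J=[("large",[(265,128)],14,.034),("small",[(335,160),(345,175)],12,.034),("cross",[(194,170)],20,.036),("rail",[(207,235),(198,280)],20,.040)]
out=a.copy()
for n,s,t,z in J:
    for t in (t,t*2):
        m=fill(a,s,t); report(n+str(t),m,i,z)
    out[m>0]=(255,0,255)
dark=((a[:,:,2]<125)&(a[:,:,2].astype(int)-a[:,:,0]>25)).astype(np.uint8)
for n,p,z in [("ljig",(115,260),.017),("sjig",(295,225),.017),("rjig",(325,107),.017)]:
    print(n,a[p[1],p[0]][::-1]);m=fill(a,[p],22);report(n,m,i,z);out[m>0]=(255,255,0)
for n,p in [("lrec",(95,235)),("srec",(275,225)),("rrec",(345,108))]:
    m=fill(a,[p],40);report(n,m,i,.009);out[m>0]=(0,255,0)
cv2.imwrite("pics/m1.png",cv2.resize(out[80:292,60:385],None,fx=2.4,fy=2.4,interpolation=cv2.INTER_NEAREST))
E
```

```text
large14 c [439.5 103.3] size [ 75.3 110.1] ang 68.9 | centroid off [-12.5  -9.3] dir -143.4 n 431
large28 c [446.1 120.9] size [112.2 111.7] ang 70.1 | centroid off [-20.2 -11.2] dir -150.9 n 586
small12 c [625.7 212.4] size [78.  76.4] ang 54.1 | centroid off [  2.  -13.2] dir -81.3 n 415
small24 c [625.2 212.3] size [78.7 76.8] ang 55.1 | centroid off [  3.1 -13.2] dir -76.9 n 453
cross20 c [ 427.  -111.8] size [ 31.6 101.1] ang 77.8 | centroid off [ 0.5 -0.6] dir -47.7 n 362
cross40 c [ 426.9 -111.8] size [ 32.  103.1] ang 78.0 | centroid off [ 0.9 -0.4] dir -22.1 n 385
rail20 c [ 626.3 -202. ] size [ 41.6 131. ] ang 46.1 | centroid off [ 2.4 -2.5] dir -46.5 n 635
rail40 c [ 626.4 -201.8] size [ 42.5 132.9] ang 46.4 | centroid off [ 2.2 -2.3] dir -46.8 n 673
ljig [120  76  43]
ljig c [ 475.5 -387.2] size [156.4 161. ] ang 59.3 | centroid off [15.7 -0.5] dir -1.7 n 2705
sjig [127  81  46]
sjig c [667.6  -6.8] size [117.9 116.3] ang 9.2 | centroid off [6.1 6.8] dir 48.4 n 1077
rjig [197 166 110]
rjig c [440. 320.] size [52.7 15.3] ang 9.1 | centroid off [1.2 2.8] dir 67.3 n 27
lrec c [ 468.8 -384.5] size [116.8 116.5] ang 59.3 | centroid off [-21.   -8.8] dir -157.3 n 1127
srec c [665.9  -9.8] size [89.9 81.8] ang 9.0 | centroid off [ -7.3 -10.6] dir -124.5 n 711
rrec c [467.2 377.1] size [140.   41.1] ang 10.3 | centroid off [ 2.6 -0.3] dir -6.2 n 418
```

View pics/m1.png

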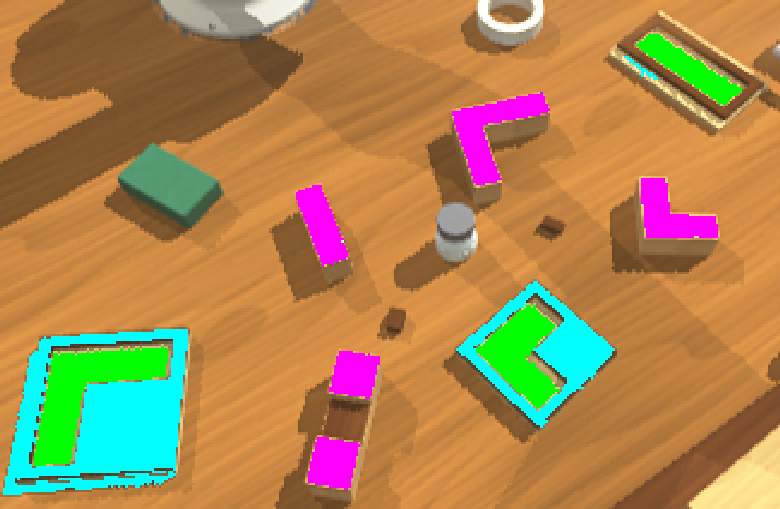

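The masks lie cleanly on the faces, with sizes within about 2 mm of spec. The large jig's mask takes in some shadow at its lower-left, and the rail jig fill missed the fence. I'll refine these with the wrist camera on a short tour, starting over the large jig.

Careful with the scale: shifts go in shares of 50 mm. That gives: 0.0415 m is 0.83, -0.01 m is -0.2.

Call:
jog_arm(offsets={"ticks": [[0.83,-0.134,-0.2,0,0,0],[0.83,-0.134,-0.2,0,0,0],[0.83,-0.134,-0.2,0,0,0],[0.83,-0.134,-0.2,0,0,0],[0.83,-0.134,-0.2,0,0,0],[0.83,-0.134,-0.2,0,0,0],[0,0,0,0,0,0],[0,0,0,0,0,0],[0,0,0,0,0,0]]}, finger_gap=1.0)

```text
time: 1.0
eef_pos: [0.4742, -0.3875, 0.2988]
tcp_rot: [-179.9, 0.1, 26.8]
contact_force: [-0.3, 0.4, 0.2]
width: 0.998
finger_force: 0.0
```

```bash
cat >> h.py <<'E'
def look(name,tag):
    from plant import manip
    i=manip.camera_info(name);a=np.ascontiguousarray(manip.snapshot(name)[:,:,::-1])
    cv2.imwrite(f"pics/{tag}.png",a);np.save(f"pics/{tag}.npy",i,allow_pickle=True);return a,i
def load(tag): return cv2.imread(f"pics/{tag}.png"),np.load(f"pics/{tag}.npy",allow_pickle=True).item()
def to(x,y,z):  # remaining move in tool axes (mm) from measured pose
    from plant import manip
    o=manip.get_obs();p=o["eef_pos"];w=np.radians(o["tcp_rot"][2]);d=np.array([x,y,z])-p*1000
    print("tool move mm",[round(v,1) for v in (np.cos(w)*d[0]+np.sin(w)*d[1],np.sin(w)*d[0]-np.cos(w)*d[1],-d[2])],"yaw",round(np.degrees(w),2),"tilt",o["tcp_rot"][:2].round(2),"t",o["time"])
E
python3 - <<'E'
from h import *
a,i=look("wrist","w_lj");print(i["cam_to_world"].round(3),i["vfov"]);to(626,-202,300)
E
```

```text
[[ 0.451 -0.855 -0.257  0.546]
 [-0.893 -0.432 -0.129 -0.353]
 [-0.     0.288 -0.958  0.444]
 [ 0.     0.     0.     1.   ]] 69.04545114968236
tool move mm [np.float64(219.4), np.float64(-97.4), np.float64(-1.1)] yaw 26.76 tilt [-1.7994e+02  5.0000e-02] t 1.05
```

View pics/w_lj.png

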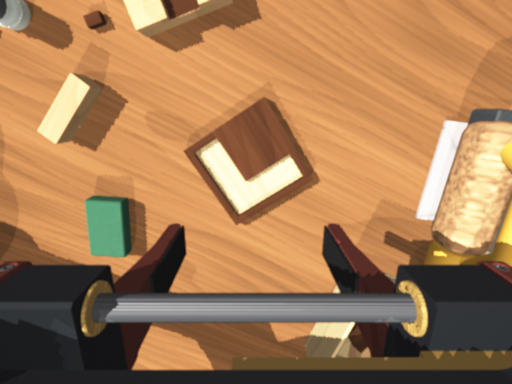

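The wrist view shows the large jig at (250,160), recess corner towards lower-left, with the crossbar at (70,108). The tour continues.

Scaled: 0.044 m is 0.88, -0.0195 m is -0.39.

Call:
jog_arm(offsets={"ticks": [[0.88,-0.39,0,0,0,0],[0.88,-0.39,0,0,0,0],[0.88,-0.39,0,0,0,0],[0.88,-0.39,0,0,0,0],[0.88,-0.39,0,0,0,0],[0,0,0,0,0,0],[0,0,0,0,0,0],[0,0,0,0,0,0]]})

```text
time: 1.85
eef_pos: [0.6263, -0.2024, 0.2996]
tcp_rot: [180.0, 0.0, 26.7]
contact_force: [-0.3, -0.1, 0.5]
width: 1.001
finger_force: 0.0
```

```bash
python3 - <<'E'
from h import *
look("wrist","w_ra");to(600,0,300)
E
```

```text
tool move mm [np.float64(67.6), np.float64(-192.7), np.float64(-0.2)] yaw 26.7 tilt [1.7998e+02 2.0000e-02] t 1.9
```

Call:
jog_arm(offsets={"ticks": [[0.3,-0.84,0,0,0,0],[0.3,-0.84,0,0,0,0],[0.3,-0.84,0,0,0,0],[0.3,-0.84,0,0,0,0],[0.3,-0.84,0,0,0,0],[0,0,0,0,0,0],[0,0,0,0,0,0],[0,0,0,0,0,0]]})

```text
time: 2.7
eef_pos: [0.5993, 0.0187, 0.2998]
tcp_rot: [180.0, 0.0, 26.7]
contact_force: [0.1, -0.5, 0.3]
width: 0.998
finger_force: 0.0
```

```bash
python3 - <<'E'
from h import *
look("wrist","w_sj");to(540,180,300)
E
```

```text
tool move mm [np.float64(19.5), np.float64(-170.8), np.float64(-0.4)] yaw 26.7 tilt [1.7998e+02 1.0000e-02] t 2.75
```

Scaled: -0.043 m is -0.86, 0.005 m is 0.1.

Call:
jog_arm(offsets={"ticks": [[0.1,-0.86,0,0,0,0],[0.1,-0.86,0,0,0,0],[0.1,-0.86,0,0,0,0],[0.1,-0.86,0,0,0,0],[0,0,0,0,0,0],[0,0,0,0,0,0],[0,0,0,0,0,0]]})

```text
time: 3.45
eef_pos: [0.5402, 0.1814, 0.2995]
tcp_rot: [180.0, 0.0, 26.7]
contact_force: [-0.2, -0.1, -0.3]
width: 0.994
finger_force: 0.0
```

```bash
python3 - <<'E'
from h import *
look("wrist","w_se");to(400,320,300)
E
```

```text
tool move mm [np.float64(-62.9), np.float64(-186.9), np.float64(-0.5)] yaw 26.7 tilt [1.7997e+02 2.0000e-02] t 3.5
```

Call:
jog_arm(offsets={"ticks": [[-0.3,-0.9,0,0,0,0],[-0.3,-0.9,0,0,0,0],[-0.3,-0.9,0,0,0,0],[-0.3,-0.9,0,0,0,0],[0,0,0,0,0,0],[0,0,0,0,0,0],[0,0,0,0,0,0]]})

```text
time: 4.2
eef_pos: [0.4058, 0.3154, 0.2995]
tcp_rot: [180.0, 0.0, 26.7]
contact_force: [-0.1, -0.5, -0.8]
width: 0.998
finger_force: 0.0
```

```bash
python3 - <<'E'
from h import *
look("wrist","w_rj");to(400,320,300)
t=["w_ra","w_sj","w_se","w_rj"];I=[cv2.resize(load(x)[0][:300],(400,234)) for x in t]
cv2.imwrite("pics/mos.png",np.vstack([np.hstack(I[:2]),np.hstack(I[2:])]))
E
```

```text
tool move mm [np.float64(-3.2), np.float64(-6.8), np.float64(-0.6)] yaw 26.7 tilt [1.7997e+02 2.0000e-02] t 4.25
```

View pics/mos.png

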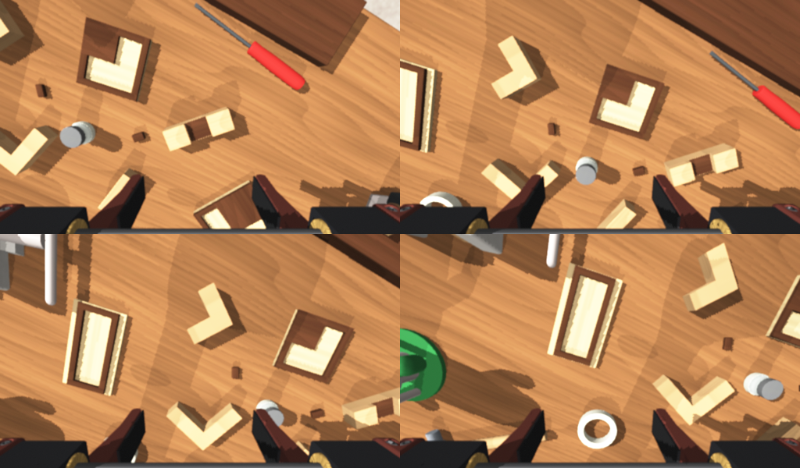

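The mosaic shows all the pieces, the jar and the jigs. I'll segment them in each wrist view from projected seeds and compare.

```bash
cat > m.py <<'E'
from h import *
def proj(x,y,z,i):
    T=np.linalg.inv(i["cam_to_world"]);p=T[:3,:3]@np.array([x,y,z])/1000+T[:3,3] if False else T[:3,:3]@(np.array([x,y,z])/1000)+T[:3,3]
    f=192/np.tan(np.radians(i["vfov"]/2));return int(round(p[0]/p[2]*f+i["cx"])),int(round(p[1]/p[2]*f+i["cy"]))
def loc(c,w,u,v):
    w=np.radians(w);return c[0]+np.cos(w)*u-np.sin(w)*v,c[1]+np.sin(w)*u+np.cos(w)*v
O={"large":((446,121),-20,34,[(-40,-40),(20,-40),(-40,20)],25),"small":((625,212),54.5,34,[(-24,-24),(15,-24),(-24,15)],25),
"cross":((427,-112),-12.2,36,[(0,0),(25,0)],30),"rail":((626,-202),-44,40,[(-45,0),(45,0)],30),
"ljig":((475,-387),-30.7,17,[(15,15)],25),"sjig":((667,-7),9.2,17,[(12,12)],25),"rjig":((467,377),10.3,17,[(0,-32),(0,32),(77,0),(-77,0)],25),
"lrec":((472,-386),-30.7,13,[(-40,-40),(0,-40),(-40,0)],45),"srec":((667,-7),9.2,13,[(-24,-24),(10,-24),(-24,10)],45),"rrec":((467,377),10.3,13,[(0,0)],45)}
def meas(tag,names):
    a,i=load(tag)
    for n in names:
        c,w,z,S,t=O[n];px=[proj(*loc(c,w,*s),z if "rec" not in n else 9,i) for s in S]
        px=[p for p in px if 0<=p[0]<512 and 0<=p[1]<384]
        if not px: continue
        m=fill(a,px,t); report(f"{tag} {n} {px[0]} {a[px[0][1],px[0][0]][::-1]}",m,i,z/1000)
        a2=a.copy();a2[m>0]=(255,0,255);cv2.imwrite(f"pics/x_{tag}_{n}.png",a2)
E
python3 - <<'E'
from m import *
meas("w_lj",["ljig","lrec","cross"]);meas("w_ra",["rail","sjig","srec","large"]);meas("w_sj",["small","sjig","srec","rail"])
meas("w_se",["small","sjig","srec","large","rjig","rrec"]);meas("w_rj",["large","rjig","rrec","small"])
E
```

```text
w_lj ljig (256, 150) [130  80  53] c [ 471.7 -389.5] size [156.3 155.6] ang 59.3 | centroid off [17.6  2.1] dir 6.7 n 5992
w_lj lrec (244, 197) [254 251 218] c [ 470.6 -385.8] size [116.4 118.6] ang 59.3 | centroid off [-21.1  -5.4] dir -165.6 n 2636
w_lj cross (61, 108) [254 242 187] c [ 426.6 -113.4] size [ 30.1 100.2] ang 77.8 | centroid off [ 1.4 -0.1] dir -3.7 n 1510
w_ra rail (224, 177) [255 247 197] c [ 626.9 -203.6] size [ 41.4 130.8] ang 46.2 | centroid off [ 1.5 -1. ] dir -35.2 n 1519
w_ra sjig (136, 66) [142  86  56] c [666.7  -9.3] size [117.  117.6] ang 9.3 | centroid off [2.1 6. ] dir 70.9 n 2543
w_ra srec (157, 100) [255 251 220] c [667.4 -12. ] size [89.7 80.6] ang 9.0 | centroid off [-7.7 -9.5] dir -128.8 n 2329
w_ra large (15, 211) [254 245 192] c [436.8  92.2] size [ 54.2 110.5] ang 69.6 | centroid off [-6.4 -6.8] dir -132.9 n 1451
w_sj small (160, 95) [253 239 182] c [625.  211.2] size [78.7 78.2] ang 54.2 | centroid off [  3.5 -12.3] dir -73.9 n 2001
w_sj sjig (283, 121) [143  86  58] c [667.9 -15. ] size [116.2 130. ] ang 9.3 | centroid off [7. 0.] dir 0.1 n 320
[... 762 characters left out ...]
3  75  49] c [467.8 376.2] size [166.1  76.8] ang 9.4 | centroid off [6.5 2. ] dir 16.7 n 1815
w_se rrec (119, 149) [254 249 213] c [468.8 373.1] size [140.3  42.5] ang 9.2 | centroid off [3.2 0.1] dir 2.0 n 2351
w_rj large (371, 232) [254 244 191] c [441.7 105.4] size [ 83.3 110.6] ang 69.7 | centroid off [-14.2  -7.5] dir -152.0 n 1672
w_rj rjig (254, 115) [125  76  49] c [492.4 382.2] size [220.9  84.9] ang 13.4 | centroid off [1.7 8.2] dir 78.1 n 2850
w_rj rrec (234, 108) [254 248 210] c [468.1 372.6] size [141.1  45.5] ang 9.1 | centroid off [3.1 0.3] dir 6.0 n 2857
w_rj small (418, 64) [251 231 170] c [625.5 211.5] size [78.9 78.6] ang 53.7 | centroid off [  3.5 -12.2] dir -74.0 n 2249
```

Piece measurements agree between views to about 1 mm, and the rail jig's fence measures 166.1 x 76.8, as expected. The two elbow jigs still have shadow in the mask, so I'll separate fence from shadowed bench by chromaticity (B/R).

```bash
cat >> m.py <<'E'
def jig(tag,n,thr=.385):
    a,i=load(tag);c,w,z,S,t=O[n];b=cv2.GaussianBlur(a,(3,3),0).astype(float);r=b[:,:,0]/b[:,:,2]
    m=((r>thr)&(b[:,:,2]<185)).astype(np.uint8);m=cv2.morphologyEx(m,cv2.MORPH_OPEN,np.ones((3,3),np.uint8))
    _,L=cv2.connectedComponents(m,connectivity=4);p=proj(*loc(c,w,*S[0]),z,i)
    report(f"{tag} {n} {thr}",(L==L[p[1],p[0]]) if L[p[1],p[0]] else (L<0)|(L==0),i,.017)
E
python3 - <<'E'
from m import *
a,_=load("w_lj")
for p in [(256,150),(312,170),(320,185),(330,185),(280,240),(200,170),(245,218)]: print(p,a[p[1],p[0]][::-1],(a[p[1],p[0],0]/a[p[1],p[0],2]).round(2))
for t in(.36,.375,.385): 
    jig("w_lj","ljig",t);jig("w_ra","sjig",t);jig("w_sj","sjig",t);jig("w_se","sjig",t);jig("w_se","rjig",t)
a,i=load("w_lj");m=fill(a,[(256,150)],25)
for t in (10,14,18): report(t,fill(a,[(256,150),(240,140),(260,165)],t),i,.017)
cv2.imwrite("pics/lj.png",np.hstack([cv2.resize(x[80:240,170:340],None,fx=2.3,fy=2.3,interpolation=0) for x in(a,cv2.imread("pics/x_w_lj_ljig.png"))]))
E
```

```text
(256, 150) [130  80  53] 0.41
(312, 170) [112  75  46] 0.41
(320, 185) [229 163 100] 0.44
(330, 185) [229 163 101] 0.44
(280, 240) [227 159  99] 0.44
(200, 170) [130  79  52] 0.4
(245, 218) [129  80  52] 0.4
w_lj ljig 0.36 c [ 474.  -385.4] size [168.7 158.3] ang 59.1 | centroid off [12.6 -0.1] dir -0.2 n 6857
w_ra sjig 0.36 c [683.9 -15.5] size [150.7 141.3] ang 9.4 | centroid off [3.  2.2] dir 36.8 n 6783
w_sj sjig 0.36 c [676.6 -12.7] size [136.8 132.8] ang 9.8 | centroid off [5.9 2.1] dir 19.3 n 4829
w_se sjig 0.36 c [677.1  -9.6] size [141.1 127.5] ang 9.2 | centroid off [6.4 4.9] dir 37.6 n 4826
w_se rjig 0.36 c [509.2 450.5] size [284.1 218.2] ang 12.1 | centroid off [32.1 14.9] dir 24.9 n 11348
w_lj ljig 0.375 c [ 474.  -385.4] size [168.7 158.3] ang 59.1 | centroid off [12.6 -0.1] dir -0.2 n 6857
w_ra sjig 0.375 c [683.9 -15.5] size [150.7 141.3] ang 9.4 | centroid off [3.  2.2] dir 36.8 n 6783
w_sj sjig 0.375 c [676.6 -12.7] size [136.8 132.8] ang 9.8 | centroid off [5.9 2.1] dir 19.3 n 4829
w_se sjig 0.375 c [677.1  -9.6] size [141.1 127.5] ang 9.2 | centroid off [6.4 4.9]
[... 202 characters left out ...]
6 -0.1] dir -0.2 n 6857
w_ra sjig 0.385 c [683.9 -15.5] size [150.7 141.3] ang 9.4 | centroid off [3.  2.2] dir 36.8 n 6783
w_sj sjig 0.385 c [676.6 -12.7] size [136.8 132.8] ang 9.8 | centroid off [5.9 2.1] dir 19.3 n 4829
w_se sjig 0.385 c [677.1  -9.6] size [141.1 127.5] ang 9.2 | centroid off [6.4 4.9] dir 37.6 n 4826
w_se rjig 0.385 c [509.2 450.5] size [284.1 218.2] ang 12.1 | centroid off [32.1 14.9] dir 24.9 n 11348
10 c [ 497.2 -392.4] size [135.  92.] ang 58.2 | centroid off [14.2 16.7] dir 49.6 n 2931
14 c [ 471.1 -389.1] size [155.7 153. ] ang 59.8 | centroid off [16.6  3.7] dir 12.4 n 5248
18 c [ 471.1 -389.2] size [155.7 153.8] ang 59.6 | centroid off [16.5  2.8] dir 9.7 n 5622
```

View pics/lj.png

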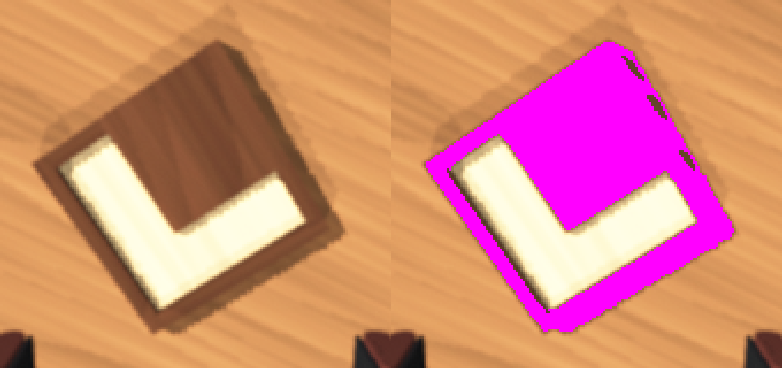

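The crop shows the upper-left and lower-left edges of the large jig are clean, while the right side carries shaded edge and shadow. I'll use clean corners instead: left (34,162), top (218,40), bottom (152,332), and the inner block corner (180,232), all at z = 17 mm.

```bash
python3 - <<'E'
from m import *
a,i=load("w_lj")
px={(-73,73):(34,162),(73,73):(218,40),(-73,-73):(152,332),(-19,-19):(180,232)}
w=np.radians(-30.7);R=np.array([[np.cos(w),-np.sin(w)],[np.sin(w),np.cos(w)]])
P={}
for l,p in px.items():
    q=cast([(p[0]/2.3+170-.5,p[1]/2.3+80-.5)],i,.017)[0]*1000;P[l]=q;print(l,q.round(1),"centre",(q-R@l).round(1))
for u,v in [((-73,73),(73,73)),((-73,-73),(-73,73))]:
    d=P[v]-P[u];print(np.linalg.norm(d).round(1),np.degrees(np.arctan2(d[1],d[0])).round(1))
# recess with lenient threshold: pale (lit or shaded) floor
for tag,n,k in(("w_lj","lrec",122),("w_ra","srec",90),("w_se","srec",90),("w_se","rrec",142)):
  a,i=load(tag);c,wd,z,S,t=O[n];p=proj(*loc(c,wd,*S[0]),9,i)
  for t in(80,100): report(f"{tag} {n} {t}",fill(a,[p],t),i,.013)
E
```

```text
(-73, 73) [ 446.3 -284.8] centre [ 471.8 -384.8]
(73, 73) [ 569.3 -358.5] centre [ 469.3 -384. ]
(-73, -73) [ 372.  -407.5] centre [ 472. -382.]
(-19, -19) [ 447.2 -392.5] centre [ 473.2 -385.9]
143.4 -31.0
143.5 58.8
w_lj lrec 80 c [ 471.2 -384.6] size [120.5 120.3] ang 59.3 | centroid off [-21.4  -6.1] dir -164.2 n 2853
w_lj lrec 100 c [ 471.3 -384.2] size [122.4 121.3] ang 59.6 | centroid off [-21.   -5.7] dir -164.9 n 3018
w_ra srec 80 c [667.2 -12.1] size [91.1 82.1] ang 8.9 | centroid off [-7.1 -9.2] dir -127.6 n 2484
w_ra srec 100 c [666.7  -9.6] size [91.4 87.8] ang 9.1 | centroid off [ -5.8 -10. ] dir -120.2 n 2744
w_se srec 80 c [666.5  -9.7] size [91.2 85.8] ang 8.8 | centroid off [-6.8 -9.4] dir -125.7 n 2145
w_se srec 100 c [666.4  -8.9] size [91.4 87.3] ang 8.8 | centroid off [-6.4 -9.7] dir -123.2 n 2240
w_se rrec 80 c [468.5 373.1] size [142.1  44.6] ang 9.2 | centroid off [3.  0.3] dir 5.1 n 2504
w_se rrec 100 c [468.2 375.5] size [142.8  49.4] ang 9.5 | centroid off [3.7 0.5] dir 7.4 n 2850
```

Final measurements:

| Item | x, y (mm) | Yaw (deg) |
|---|---|---|
| large jig | 471.5, -384.5 | -30.6 |
| small jig | 666.6, -7.8 | 9.1 |
| rail jig | 467.9, 376.3 | 9.4 |
| large elbow | 446, 120 | -19.9 |
| small elbow | 625.2, 211.3 | 54.1 |
| rail | 626.8, -203.3 | -44 |
| crossbar | 426.7, -113 | -12.2 |

Large elbow comes first, gripped on its x-arm at local (-8,-40), i.e. world (424.9, 85.1).

Call:
jog_arm(offsets={"ticks": [[-0.346,0.858,0,0,0,0],[-0.346,0.858,0,0,0,0],[-0.346,0.858,0,0,0,0],[-0.346,0.858,0,0,0,0],[-0.346,0.858,0,0,0,0],[0,0,0.66,0,0,7.77],[0,0,0.66,0,0,7.77],[0,0,0.66,0,0,7.77],[0,0,0.66,0,0,7.77],[0,0,0.66,0,0,7.77],[0,0,0.66,0,0,7.77],[0,0,0,0,0,0],[0,0,0,0,0,0]]}, finger_gap=0.85)

```text
time: 5.55
eef_pos: [0.4245, 0.0852, 0.102]
tcp_rot: [180.0, 0.0, -19.7]
contact_force: [0.6, 0.2, 0.4]
width: 0.848
finger_force: 0.0
```

```bash
python3 -c "
from h import *;to(424.9,85.1,30)"
```

```text
tool move mm [np.float64(0.4), np.float64(-0.0), np.float64(72.0)] yaw -19.66 tilt [1.7997e+02 4.0000e-02] t 5.55
```

Scaled: 0.024 m is 0.48.

Call:
jog_arm(offsets={"ticks": [[0,0,0.48,0,0,0],[0,0,0.48,0,0,0],[0,0,0.48,0,0,0],[0,0,0,0,0,0],[0,0,0,0,0,0]]})

```text
time: 6.05
eef_pos: [0.4255, 0.0861, 0.0319]
tcp_rot: [-179.9, -0.1, -19.7]
contact_force: [-0.4, -0.3, 0.5]
width: 0.851
finger_force: 0.0
```

Call:
jog_arm(offsets={"ticks": [[0,0,0,0,0,0],[0,0,0,0,0,0],[0,0,0,0,0,0],[0,0,0,0,0,0],[0,0,0,0,0,0]]}, finger_gap=0.0)

```text
time: 6.55
eef_pos: [0.4244, 0.0862, 0.0299]
tcp_rot: [-180.0, -0.0, -19.8]
contact_force: [-0.3, 0.2, -0.1]
width: 0.432
finger_force: 0.0
```

Call:
jog_arm(offsets={"ticks": [[0,0,-0.8,0,0,0],[0,0,-0.8,0,0,0],[0,0,-0.8,0,0,0],[0,0,-0.6,0,0,0],[0,0,0,0,0,0],[0,0,0,0,0,0]]})

```text
time: 7.15
eef_pos: [0.4246, 0.0862, 0.1799]
tcp_rot: [-180.0, -0.1, -19.8]
contact_force: [-0.0, -0.2, -0.5]
width: 0.005
finger_force: 0.0
```

```bash
python3 - <<'E'
from h import *
a,i=look("side","s1");look("wrist","w1")
# target TCP: same local grasp in jig
w=np.radians(-30.6);x=471.5+np.cos(w)*-8-np.sin(w)*-40;y=-384.5+np.sin(w)*-8+np.cos(w)*-40
print(x,y);to(x,y,150)
cv2.imwrite("pics/g1.png",np.hstack([a[100:330,130:400],cv2.imread("pics/w1.png")[150:380,130:400]]))
E
```

```text
444.2524071539536 -414.85734975415477
tool move mm [np.float64(188.7), np.float64(464.6), np.float64(27.9)] yaw -19.75 tilt [1.7993e+02 1.4000e-01] t 7.25
```

View pics/g1.png

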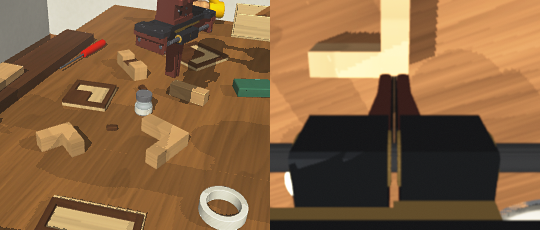

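The fingers were still closing when I lifted (about 0.85 of travel per second), so they shut empty. The elbow looks undisturbed in both views. I'll remeasure it and grasp again with more closing time.

```bash
python3 - <<'E'
from m import *
look("scene","sc1");meas("w1",["large"]);meas("sc1",["large"])
to(424.9,85.1,30)
E
```

```text
w1 large (253, 215) [255 246 196] c [442.  105.8] size [ 82.8 109.7] ang 69.9 | centroid off [-12.8 -10.3] dir -141.1 n 3784
sc1 large (254, 128) [253 231 147] c [445.5 120.4] size [110.8 109.5] ang 70.4 | centroid off [-20.3 -13.9] dir -145.7 n 531
tool move mm [np.float64(1.6), np.float64(0.5), np.float64(147.6)] yaw -19.76 tilt [1.7992e+02 1.7000e-01] t 7.3
```

Scaled: 0.03 m is 0.6, 0.02 m is 0.4.

Call:
jog_arm(offsets={"ticks": [[0,0,0.4,0,0,0],[0,0,0.4,0,0,0],[0,0,0.4,0,0,0],[0,0,0.2,0,0,0],[0,0,0,0,0,0],[0,0,0,0,0,0],[0,0,0,0,0,0],[0.032,0.01,0.6,0,0,0],[0,0,0.6,0,0,0],[0,0,0.4,0,0,0],[0,0,0,0,0,0],[0,0,0,0,0,0]]}, finger_gap=0.6)

```text
time: 8.5
eef_pos: [0.4262, 0.0853, 0.0308]
tcp_rot: [-180.0, -0.1, -19.8]
contact_force: [0.4, 0.1, 0.4]
width: 0.6
finger_force: 0.0
```

Call:
jog_arm(offsets={"ticks": [[0,0,0,0,0,0],[0,0,0,0,0,0],[0,0,0,0,0,0],[0,0,0,0,0,0],[0,0,0,0,0,0],[0,0,0,0,0,0],[0,0,0,0,0,0]]}, finger_gap=0.0)

```text
time: 9.2
eef_pos: [0.4263, 0.0852, 0.0307]
tcp_rot: [-180.0, -0.1, -19.8]
contact_force: [-0.7, -0.7, 6.2]
width: 0.337
finger_force: 30.0
```

Scaled: -0.03 m is -0.6.

Call:
jog_arm(offsets={"ticks": [[0,0,-0.6,0,0,2.7],[0,0,-0.6,0,0,2.7],[0,0,-0.6,0,0,2.7],[0,0,-0.6,0,0,2.7],[0,0,0,0,0,0]]})

```text
time: 9.7
eef_pos: [0.4274, 0.0855, 0.1537]
tcp_rot: [-179.8, -0.3, -30.6]
contact_force: [0.7, 0.8, -0.4]
width: 0.342
finger_force: 30.0
```

```bash
python3 -c "
from m import *
t=loc((471.5,-384.5),-30.6,-6.4,-40);print(t);to(*t,40)"
```

```text
(np.float64(445.6295943971599), np.float64(-415.6718160193554))
tool move mm [np.float64(270.8), np.float64(422.1), np.float64(113.7)] yaw -30.59 tilt [-179.76   -0.31] t 9.7
```

Call:
jog_arm(offsets={"ticks": [[0.492,0.768,0,0,0,0],[0.492,0.768,0,0,0,0],[0.492,0.768,0,0,0,0],[0.492,0.768,0,0,0,0],[0.492,0.768,0,0,0,0],[0.492,0.768,0,0,0,0],[0.492,0.768,0,0,0,0],[0.492,0.768,0,0,0,0],[0.492,0.768,0,0,0,0],[0.492,0.768,0,0,0,0],[0.492,0.768,0,0,0,0],[0,0,0.6,0,0,0],[0,0,0.6,0,0,0],[0,0,0,0,0,0],[0,0,0,0,0,0],[0,0,0,0,0,0]]})

```text
time: 11.3
eef_pos: [0.4445, -0.4163, 0.0911]
tcp_rot: [180.0, -0.1, -30.5]
contact_force: [0.2, -0.2, -1.1]
width: 0.337
finger_force: 30.0
```

```bash
python3 -c "
from m import *
a,i=look('wrist','w2');cv2.imwrite('pics/w2c.png',a[60:380,100:420])
to(445.6,-415.7,40)"
```

```text
tool move mm [np.float64(0.4), np.float64(-1.1), np.float64(51.7)] yaw -30.52 tilt [179.95  -0.18] t 11.35
```

View pics/w2c.png

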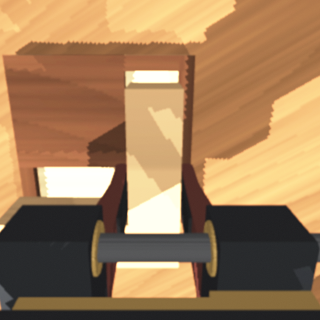

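The elbow is held square above the jig's arm recess, with the floor visible beyond its end. Lowering.

Scaled: 0.02 m is 0.4, 0.016 m is 0.32.

Call:
jog_arm(offsets={"ticks": [[0.008,-0.022,0.4,0,0,0],[0,0,0.32,0,0,0],[0,0,0.16,0,0,0],[0,0,0.08,0,0,0],[0,0,0.06,0,0,0],[0,0,0,0,0,0],[0,0,0,0,0,0]]})

```text
time: 12.05
eef_pos: [0.4452, -0.4157, 0.0397]
tcp_rot: [180.0, -0.1, -30.6]
contact_force: [-1.8, 1.9, 2.5]
width: 0.335
finger_force: 30.0
```

Call:
jog_arm(offsets={"ticks": [[0,0,0,0,0,0],[0,0,0,0,0,0],[0,0,0,0,0,0],[0,0,0,0,0,0]]}, finger_gap=0.6)

```text
time: 12.45
eef_pos: [0.4448, -0.4154, 0.0386]
tcp_rot: [180.0, -0.0, -30.6]
contact_force: [0.4, -0.0, 0.2]
width: 0.596
finger_force: 0.0
```

Careful with the scale: shifts go in shares of 50 mm. That gives: -0.03 m is -0.6, -0.01 m is -0.2.

Call:
jog_arm(offsets={"ticks": [[0,0,-0.6,0,0,0],[0,0,-0.6,0,0,0],[0,0,-0.2,0,0,-8.47],[0,0,-0.2,0,0,-8.47],[0,0,-0.2,0,0,-8.47],[0,0,-0.2,0,0,-8.47],[0,0,-0.2,0,0,-8.47],[0,0,-0.2,0,0,-8.47],[0,0,-0.2,0,0,-8.47],[0,0,-0.2,0,0,-8.47],[0,0,0,0,0,-8.47],[0,0,0,0,0,-8.47]]}, finger_gap=0.65)

```text
time: 13.65
eef_pos: [0.445, -0.4156, 0.1792]
tcp_rot: [179.9, 0.0, 54.5]
contact_force: [0.3, 0.3, -0.2]
width: 0.649
finger_force: 0.0
```

Call:
jog_arm(offsets={"ticks": [[0.884,-0.282,0,0,0,0],[0.884,-0.282,0,0,0,0],[0.884,-0.282,0,0,0,0],[0.884,-0.282,0,0,0,0],[0.884,-0.282,0,0,0,0],[0.884,-0.282,0,0,0,0],[0.884,-0.282,0,0,0,0],[0.884,-0.282,0,0,0,0],[0.884,-0.282,0,0,0,0],[0.884,-0.282,0,0,0,0],[0.884,-0.282,0,0,0,0],[0.884,-0.282,0,0,0,0],[0.884,-0.282,0,0,0,0],[0.884,-0.282,0,0,0,0],[0,0,0,0,0,0],[0,0,0,0,0,0],[0,0,0,0,0,0]]})

```text
time: 15.35
eef_pos: [0.6473, 0.2007, 0.1787]
tcp_rot: [180.0, 0.0, 54.1]
contact_force: [-1.0, 0.4, -0.4]
width: 0.654
finger_force: 0.0
```

```bash
python3 - <<'E'
from m import *
O["large"]=((471.5,-384.5),-30.6,43,O["large"][3],25)
look("scene","sc2");meas("sc2",["large","small"]);to(648.2,202.1,30)
a,_=load("sc2");cv2.imwrite("pics/sc2c.png",cv2.resize(a[190:310,40:230],None,fx=3,fy=3))
E
```

```text
sc2 large (82, 228) [197 153  97] c [ 471.6 -384.1] size [110.7 111.1] ang 59.3 | centroid off [-21.4  -8.2] dir -159.0 n 997
sc2 small (333, 173) [254 241 161] c [628.6 210.3] size [78.6 70.4] ang 54.1 | centroid off [  3.6 -12. ] dir -73.4 n 427
tool move mm [np.float64(1.9), np.float64(-0.3), np.float64(149.0)] yaw 54.05 tilt [179.97   0.  ] t 15.4
```

View pics/sc2c.png

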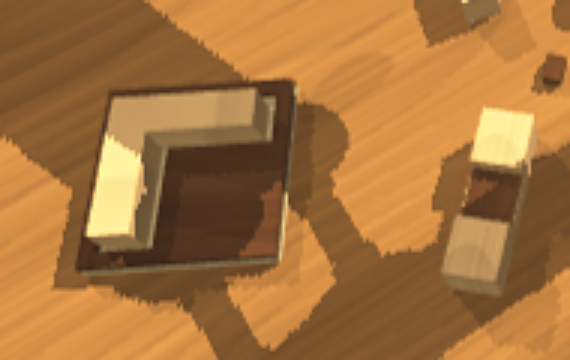

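The large elbow is seated in its jig: its top, cast at z = 43 mm, is at (471.6, -384.1) with size 110.7 x 111.1. Next I'll grasp the small elbow.

Scaled: 0.04 m is 0.8, 0.03 m is 0.6.

Call:
jog_arm(offsets={"ticks": [[0.038,-0.006,0.8,0,0,0],[0,0,0.8,0,0,0],[0,0,0.6,0,0,0],[0,0,0.4,0,0,0],[0,0,0.38,0,0,0],[0,0,0,0,0,0],[0,0,0,0,0,0]]})

```text
time: 16.1
eef_pos: [0.6483, 0.2023, 0.0304]
tcp_rot: [180.0, -0.0, 54.1]
contact_force: [0.2, -0.2, -0.6]
width: 0.653
finger_force: 0.0
```

Call:
jog_arm(offsets={"ticks": [[0,0,0,0,0,0],[0,0,0,0,0,0],[0,0,0,0,0,0],[0,0,0,0,0,0],[0,0,0,0,0,0],[0,0,0,0,0,0],[0,0,0,0,0,0]]}, finger_gap=0.0)

```text
time: 16.8
eef_pos: [0.6485, 0.2037, 0.0305]
tcp_rot: [180.0, -0.1, 54.1]
contact_force: [-1.6, 0.4, 5.3]
width: 0.34
finger_force: 29.9
```

Scaled: 0.0471 m is 0.942, 0.03 m is 0.6.

Call:
jog_arm(offsets={"ticks": [[0,0,-0.4,0,0,7.5],[0,0,-0.4,0,0,7.5],[0,0,-0.4,0,0,7.5],[0,0,-0.4,0,0,7.5],[0,0,-0.4,0,0,7.5],[0,0,-0.4,0,0,7.5],[-0.038,0.942,0,0,0,0],[-0.038,0.942,0,0,0,0],[-0.038,0.942,0,0,0,0],[-0.038,0.942,0,0,0,0],[-0.038,0.942,0,0,0,0],[0,0,0.6,0,0,0],[0,0,0.6,0,0,0],[0,0,0,0,0,0],[0,0,0,0,0,0],[0,0,0,0,0,0]]})

```text
time: 18.4
eef_pos: [0.6771, -0.0302, 0.0916]
tcp_rot: [180.0, -0.1, 9.2]
contact_force: [0.6, 0.1, -0.2]
width: 0.343
finger_force: 29.9
```

```bash
python3 -c "
from m import *
t=loc((666.6,-7.8),9.1,6.2,-24);print(t);to(*t,39.5)"
```

```text
(np.float64(676.5177592159633), np.float64(-30.517351345044077))
tool move mm [np.float64(-0.6), np.float64(0.2), np.float64(52.1)] yaw 9.18 tilt [ 1.7996e+02 -1.4000e-01] t 18.4
```

Scaled: 0.02 m is 0.4, 0.016 m is 0.32.

Call:
jog_arm(offsets={"ticks": [[-0.012,0.004,0.4,0,0,0],[0,0,0.32,0,0,0],[0,0,0.16,0,0,0],[0,0,0.08,0,0,0],[0,0,0.07,0,0,0],[0,0,0,0,0,0],[0,0,0,0,0,0]]})

```text
time: 19.1
eef_pos: [0.6762, -0.0307, 0.0395]
tcp_rot: [180.0, -0.1, 9.1]
contact_force: [-2.1, 0.7, 3.1]
width: 0.339
finger_force: 30.0
```

Call:
jog_arm(offsets={"ticks": [[0,0,0,0,0,0],[0,0,0,0,0,0],[0,0,0,0,0,0],[0,0,0,0,0,0]]}, finger_gap=0.6)

```text
time: 19.5
eef_pos: [0.6756, -0.0309, 0.0379]
tcp_rot: [-180.0, 0.0, 9.1]
contact_force: [-0.4, -0.3, 0.0]
width: 0.598
finger_force: 0.0
```

Call:
jog_arm(offsets={"ticks": [[0,0,-0.6,0,0,0],[0,0,-0.6,0,0,0],[0,0,-0.2,0,0,7.59],[0,0,-0.2,0,0,7.59],[0,0,-0.2,0,0,7.59],[0,0,-0.2,0,0,7.59],[0,0,-0.2,0,0,7.59],[0,0,-0.2,0,0,7.59],[0,0,-0.2,0,0,7.59],[0.422,0.794,0,0,0,0],[0.422,0.794,0,0,0,0],[0.422,0.794,0,0,0,0],[0.422,0.794,0,0,0,0],[0,0,0,0,0,0],[0,0,0,0,0,0],[0,0,0,0,0,0]]}, finger_gap=0.75)

```text
time: 21.1
eef_pos: [0.6264, -0.2027, 0.1681]
tcp_rot: [-180.0, 0.0, -43.9]
contact_force: [0.2, 0.1, -0.5]
width: 0.75
finger_force: 0.0
```

```bash
python3 - <<'E'
from m import *
O["small"]=((666.6,-7.8),9.1,43,O["small"][3],25)
look("scene","sc3");meas("sc3",["small"]);look("side","sd3");meas("sd3",["small"]);look("wrist","w3");to(626.8,-203.3,29)
E
```

```text
sc3 small (269, 220) [253 231 146] c [666.9  -9.7] size [79.9 77.9] ang 7.6 | centroid off [ -6.2 -12.4] dir -116.7 n 576
sd3 small (231, 180) [215 165 104] c [659.3  10.2] size [ 82.1 134.9] ang 15.4 | centroid off [ -2.8 -11.2] dir -103.8 n 468
tool move mm [np.float64(0.9), np.float64(0.6), np.float64(139.1)] yaw -43.87 tilt [-1.7999e+02  1.0000e-02] t 21.25
```

Scaled: 0.04 m is 0.8, 0.03 m is 0.6.

Call:
jog_arm(offsets={"ticks": [[0.018,0.012,0.8,0,0,0],[0,0,0.8,0,0,0],[0,0,0.6,0,0,0],[0,0,0.4,0,0,0],[0,0,0.18,0,0,0],[0,0,0,0,0,0],[0,0,0,0,0,0]]})

```text
time: 21.95
eef_pos: [0.6272, -0.2045, 0.0306]
tcp_rot: [-180.0, -0.1, -44.0]
contact_force: [0.5, -0.1, 1.2]
width: 0.751
finger_force: 0.0
```

Call:
jog_arm(offsets={"ticks": [[0,0,0,0,0,0],[0,0,0,0,0,0],[0,0,0,0,0,0],[0,0,0,0,0,0],[0,0,0,0,0,0],[0,0,0,0,0,0],[0,0,0,0,0,0]]}, finger_gap=0.0)

```text
time: 22.65
eef_pos: [0.6267, -0.2049, 0.0299]
tcp_rot: [-180.0, -0.1, -44.0]
contact_force: [-0.8, 0.3, 5.0]
width: 0.455
finger_force: 30.0
```

```bash
python3 - <<'E'
from h import *
a,_=load("sc3");cv2.imwrite("pics/sc3c.png",cv2.resize(a[185:265,235:330],None,fx=6,fy=6))
E
```

```text
(no output)
```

View pics/sc3c.png

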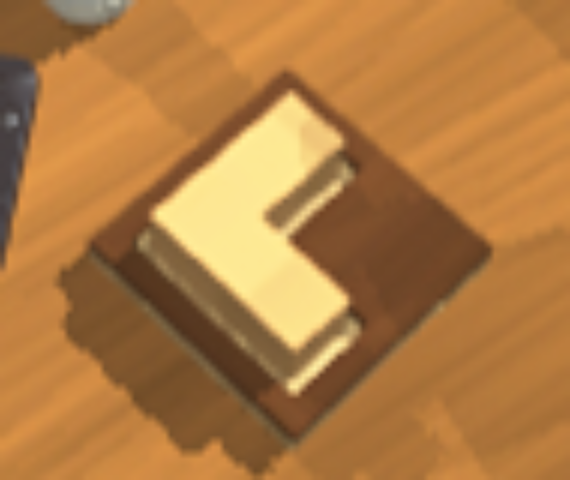

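The small elbow sits flat inside its fences, square to the jig. The rail is gripped at 40 mm width, so now it goes to its jig.

Scaled: -0.02 m is -0.4, -0.01 m is -0.2.

Call:
jog_arm(offsets={"ticks": [[0,0,-0.4,0,0,0],[0,0,-0.4,0,0,-7.63],[0,0,-0.4,0,0,-7.63],[0,0,-0.4,0,0,-7.63],[0,0,-0.4,0,0,-7.63],[0,0,-0.4,0,0,-7.63],[0,0,-0.2,0,0,-7.63],[0,0,0,0,0,-7.63],[0,0,0,0,0,0]]})

```text
time: 23.55
eef_pos: [0.6262, -0.2047, 0.1586]
tcp_rot: [-180.0, 0.0, 9.5]
contact_force: [0.1, -0.4, -1.7]
width: 0.449
finger_force: 30.0
```

Call:
jog_arm(offsets={"ticks": [[-0.094,-0.922,0,0,0,0],[-0.094,-0.922,0,0,0,0],[-0.094,-0.922,0,0,0,0],[-0.094,-0.922,0,0,0,0],[-0.094,-0.922,0,0,0,0],[-0.094,-0.922,0,0,0,0],[-0.094,-0.922,0,0,0,0],[-0.094,-0.922,0,0,0,0],[-0.094,-0.922,0,0,0,0],[-0.094,-0.922,0,0,0,0],[-0.094,-0.922,0,0,0,0],[-0.094,-0.922,0,0,0,0],[-0.094,-0.922,0,0,0,0],[0,0,0.6,0,0,0],[0,0,0.6,0,0,0],[0,0,0,0,0,0],[0,0,0,0,0,0],[0,0,0,0,0,0]]})

```text
time: 25.35
eef_pos: [0.4688, 0.3766, 0.101]
tcp_rot: [-179.9, -0.1, 9.3]
contact_force: [-0.6, 0.4, -0.6]
width: 0.451
finger_force: 30.0
```

```bash
python3 -c "
from m import *
a,i=look('wrist','w4');cv2.imwrite('pics/w4c.png',a[60:380,100:420])
t=loc((467.9,376.3),9.4,1,0);print(t);to(*t,39)"
```

```text
(np.float64(468.8865721616069), np.float64(376.46332596224164))
tool move mm [np.float64(-0.1), np.float64(0.2), np.float64(62.3)] yaw 9.33 tilt [-1.7992e+02 -1.6000e-01] t 25.4
```

View pics/w4c.png

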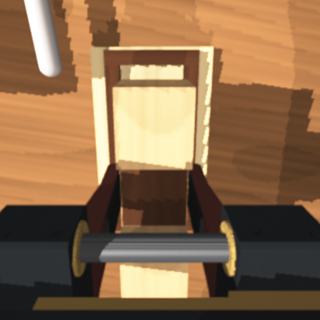

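The rail is in line with the recess, centred between the fences. Lowering and releasing.

Call:
jog_arm(offsets={"ticks": [[0,0,0.6,0,0,0],[0,0,0.32,0,0,0],[0,0,0.16,0,0,0],[0,0,0.08,0,0,0],[0,0,0.074,0,0,0],[0,0,0,0,0,0],[0,0,0,0,0,0]]})

```text
time: 26.1
eef_pos: [0.4685, 0.3768, 0.0388]
tcp_rot: [-180.0, -0.1, 9.4]
contact_force: [-0.7, 0.1, 2.8]
width: 0.448
finger_force: 30.0
```

Call:
jog_arm(offsets={"ticks": [[0,0,0,0,0,0],[0,0,0,0,0,0],[0,0,0,0,0,0],[0,0,0,0,0,0]]}, finger_gap=0.75)

```text
time: 26.5
eef_pos: [0.468, 0.3765, 0.0374]
tcp_rot: [180.0, 0.0, 9.4]
contact_force: [0.3, 0.8, 0.2]
width: 0.739
finger_force: 0.0
```

Scaled: 0.0443 m is 0.886, 0.0057 m is 0.114.

Call:
jog_arm(offsets={"ticks": [[0,0,-0.7,0,0,0],[0,0,-0.7,0,0,0],[0,0,-0.4,0,0,7.2],[0,0,-0.4,0,0,7.2],[0,0,-0.4,0,0,7.2],[0,0,0,0,0,0],[0.114,0.886,0,0,0,0],[0.114,0.886,0,0,0,0],[0.114,0.886,0,0,0,0],[0.114,0.886,0,0,0,0],[0.114,0.886,0,0,0,0],[0.114,0.886,0,0,0,0],[0.114,0.886,0,0,0,0],[0.114,0.886,0,0,0,0],[0.114,0.886,0,0,0,0],[0.114,0.886,0,0,0,0],[0.114,0.886,0,0,0,0],[0,0,0,0,0,0],[0,0,0,0,0,0],[0,0,0,0,0,0]]}, finger_gap=0.65)

```text
time: 28.5
eef_pos: [0.4264, -0.1121, 0.1667]
tcp_rot: [-180.0, 0.1, -12.0]
contact_force: [-1.0, -0.6, 0.1]
width: 0.652
finger_force: 0.0
```

```bash
python3 - <<'E'
from m import *
O["rail"]=((467.9,376.3),9.4,49,O["rail"][3],30)
for v,t in(("scene","sc5"),("side","sd5")): look(v,t);meas(t,["rail"])
meas("sc5",["cross"]);to(426.7,-113,35)
E
```

```text
sc5 rail (337, 90) [249 216 130] c [467.4 376.3] size [133.7  43.7] ang 9.1 | centroid off [2.3 0.2] dir 5.4 n 317
sd5 rail (245, 314) [205 159  98] c [462.8 389.2] size [139.8  72.7] ang 9.2 | centroid off [-3.8  3.6] dir 136.5 n 2139
sc5 cross (193, 173) [252 224 138] c [ 426.5 -111.8] size [ 31.8 102.4] ang 77.5 | centroid off [ 1.2 -0.4] dir -20.3 n 379
tool move mm [np.float64(0.3), np.float64(1.2), np.float64(132.1)] yaw -12.0 tilt [-1.7998e+02  2.0000e-02] t 28.6
```

The rail measures (467.4, 376.3) at 9.1 degrees with its top at z = 49 mm, so it is seated. Next I'll grasp the crossbar.

Call:
jog_arm(offsets={"ticks": [[0.006,0.024,0.8,0,0,0],[0,0,0.8,0,0,0],[0,0,0.6,0,0,0],[0,0,0.3,0,0,0],[0,0,0.14,0,0,0],[0,0,0,0,0,0],[0,0,0,0,0,0]]})

```text
time: 29.3
eef_pos: [0.4275, -0.1144, 0.0371]
tcp_rot: [180.0, -0.1, -12.1]
contact_force: [-0.3, 0.0, -0.1]
width: 0.65
finger_force: 0.0
```

Call:
jog_arm(offsets={"ticks": [[0,0,0,0,0,0],[0,0,0,0,0,0],[0,0,0,0,0,0],[0,0,0,0,0,0],[0,0,0,0,0,0],[0,0,0,0,0,0],[0,0,0,0,0,0]]}, finger_gap=0.0)

```text
time: 30.0
eef_pos: [0.4267, -0.1144, 0.0359]
tcp_rot: [180.0, -0.0, -12.2]
contact_force: [-1.0, -0.3, 4.1]
width: 0.336
finger_force: 30.0
```

Call:
jog_arm(offsets={"ticks": [[0,0,-0.4,0,0,0],[0,0,-0.6,0,0,-8.1],[0,0,-0.6,0,0,-8.1],[0,0,-0.6,0,0,-8.1],[0,0,-0.6,0,0,-8.1],[0,0,0,0,0,-8.1],[0,0,0,0,0,-8.1],[0,0,0,0,0,-8.1],[0,0,0,0,0,-8.1],[0,0,0,0,0,-8.1],[0,0,0,0,0,-8.1],[0,0,0,0,0,-8.1],[0,0,0,0,0,-8.1],[0,0,0,0,0,-8.1],[0,0,0,0,0,-6],[0,0,0,0,0,0],[0,0,0,0,0,0]]})

```text
time: 31.7
eef_pos: [0.4263, -0.1143, 0.175]
tcp_rot: [-180.0, -0.0, 99.0]
contact_force: [0.9, 0.6, -0.9]
width: 0.34
finger_force: 30.0
```

```bash
python3 -c "
from m import *
to(467.6,376.3,130)"
```

```text
tool move mm [np.float64(478.2), np.float64(117.1), np.float64(45.0)] yaw 98.95 tilt [-1.7996e+02 -2.0000e-02] t 31.7
```

Scaled: 0.0435 m is 0.87, 0.03 m is 0.6.

Call:
jog_arm(offsets={"ticks": [[0.87,0.212,0,0,0,0],[0.87,0.212,0,0,0,0],[0.87,0.212,0,0,0,0],[0.87,0.212,0,0,0,0],[0.87,0.212,0,0,0,0],[0.87,0.212,0,0,0,0],[0.87,0.212,0,0,0,0],[0.87,0.212,0,0,0,0],[0.87,0.212,0,0,0,0],[0.87,0.212,0,0,0,0],[0.87,0.212,0,0,0,-0.3],[0,0,0.6,0,0,0],[0,0,0.4,0,0,0],[0,0,0,0,0,0],[0,0,0,0,0,0],[0,0,0,0,0,0]]})

```text
time: 33.3
eef_pos: [0.4664, 0.3767, 0.1273]
tcp_rot: [179.9, -0.1, 99.3]
contact_force: [1.5, 0.1, -0.5]
width: 0.34
finger_force: 30.0
```

```bash
python3 -c "
from m import *
a,i=look('wrist','w6');b,_=look('side','sd6');cv2.imwrite('pics/w6c.png',np.hstack([a[60:380,100:420],b[64:384,100:420]]))
to(467.6,376.3,71)"
```

```text
tool move mm [np.float64(-0.6), np.float64(1.0), np.float64(56.4)] yaw 99.36 tilt [ 1.7985e+02 -8.0000e-02] t 33.4
```

View pics/w6c.png

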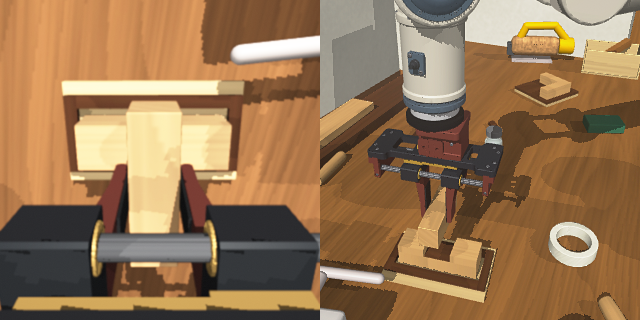

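The crossbar is above the notch, central on the rail and square to it. Lowering to TCP z = 71 mm, which puts it on the notch floor.

Scaled: 0.02 m is 0.4, 0.016 m is 0.32.

Call:
jog_arm(offsets={"ticks": [[-0.012,0.02,0.4,0,0,0],[0,0,0.32,0,0,0],[0,0,0.2,0,0,0],[0,0,0.12,0,0,0],[0,0,0.09,0,0,0],[0,0,0,0,0,0],[0,0,0,0,0,0]]})

```text
time: 34.1
eef_pos: [0.4671, 0.3763, 0.0708]
tcp_rot: [179.9, -0.0, 99.4]
contact_force: [-2.5, -2.4, 4.8]
width: 0.336
finger_force: 30.0
```

Call:
jog_arm(offsets={"ticks": [[0,0,0,0,0,0],[0,0,0,0,0,0],[0,0,0,0,0,0],[0,0,0,0,0,0]]}, finger_gap=0.6)

```text
time: 34.5
eef_pos: [0.4668, 0.3762, 0.0688]
tcp_rot: [-180.0, 0.0, 99.4]
contact_force: [0.4, 0.7, 0.3]
width: 0.597
finger_force: 0.0
```

Call:
jog_arm(offsets={"ticks": [[0,0,-0.6,0,0,0],[0,0,-0.8,0,0,0],[0,0,-0.8,0,0,0],[-0.9,0,0,0,0,0],[-0.9,0,0,0,0,0],[-0.9,0,0,0,0,0],[-0.9,0,0,0,0,0],[0,0,0,0,0,0],[0,0,0,0,0,0],[0,0,0,0,0,0]]})

```text
time: 35.5
eef_pos: [0.4962, 0.1995, 0.1789]
tcp_rot: [-180.0, -0.0, 99.5]
contact_force: [0.6, -0.2, 0.4]
width: 0.6
finger_force: 0.0
```

```bash
python3 - <<'E'
from m import *
O["cross"]=((467.6,376.3),99.3,71,O["cross"][3],30);O["rail"]=((467.9,376.3),9.4,49,O["rail"][3],30)
O["small"]=((666.6,-7.8),9.1,43,O["small"][3],25);O["large"]=((471.5,-384.5),-30.6,43,O["large"][3],25)
a,_=look("scene","sc7");b,_=look("side","sd7");meas("sc7",["cross","rail","small","large"])
cv2.imwrite("pics/f.png",np.hstack([cv2.resize(a[60:300,50:400],(438,300)),cv2.resize(b[110:384,100:420],(350,300))]))
E
```

```text
sc7 cross (351, 92) [211 159  97] c [506.8 344.7] size [112.1 165.6] ang 67.6 | centroid off [-5.  -4.1] dir -141.1 n 732
sc7 rail (337, 90) [192 144  93] c [478.2 377.9] size [112.1  44.2] ang 9.7 | centroid off [31.6  4.8] dir 8.6 n 164
sc7 small (269, 220) [254 238 154] c [666.8  -9.1] size [79.6 78.8] ang 8.4 | centroid off [ -6.6 -11.2] dir -120.5 n 608
sc7 large (82, 228) [255 240 158] c [ 471.4 -383.7] size [110.9 110.3] ang 59.7 | centroid off [-15.8 -13.8] dir -139.0 n 748
```

View pics/f.png

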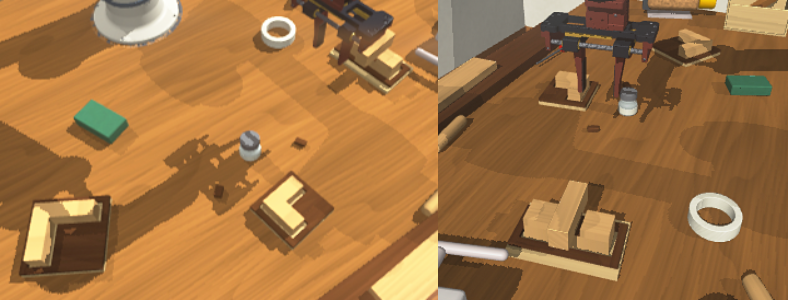

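Both elbows are seated and the jar still stands at about (250,147) in the left panel. In the side view the crossbar lies in the notch between the end blocks. The gripper blocks the scene view, so I'll check the crossbar's centring from the wrist camera.

```bash
python3 - <<'E'
from m import *
O["cross"]=((467.6,376.3),99.3,71,[(0,0),(25,0)],18);O["rail"]=((467.9,376.3),9.4,49,[(-45,0),(45,0)],18)
look("wrist","w8");meas("w8",["cross","rail"])
cv2.imwrite("pics/w8c.png",np.hstack([load("w8")[0][:200,100:400],cv2.imread("pics/x_w8_cross.png")[:200,100:400]]))
E
```

```text
[ WARN:0@0.926] global loadsave.cpp:275 findDecoder imread_('pics/x_w8_cross.png'): can't open/read file: check file path/integrity
Traceback (most recent call last):
TypeError: 'NoneType' object is not subscriptable
```

Scaled: -0.045 m is -0.9, -0.02 m is -0.4.

Call:
jog_arm(offsets={"ticks": [[-0.9,0,-0.4,0,0,0],[-0.9,0,-0.4,0,0,0],[-0.9,0,-0.4,0,0,0],[-0.9,0,-0.4,0,0,0],[-0.9,0,0,0,0,0],[0,0,0,0,0,0],[0,0,0,0,0,0]]})

```text
time: 36.35
eef_pos: [0.5333, -0.0232, 0.2585]
tcp_rot: [-180.0, -0.0, 99.4]
contact_force: [0.4, 0.4, -0.9]
width: 0.599
finger_force: 0.0
```

```bash
python3 - <<'E'
from m import *
O["cross"]=((467.6,376.3),99.3,71,[(0,0),(25,0)],14);O["rail"]=((467.9,376.3),9.4,49,[(-45,0),(45,0)],14)
a,_=look("scene","sc9");meas("sc9",["cross","rail"])
cv2.imwrite("pics/f9.png",np.hstack([cv2.resize(x[60:160,290:420],None,fx=3,fy=3,interpolation=0) for x in(a,cv2.imread("pics/x_sc9_cross.png"))]))
E
```

```text
sc9 cross (351, 92) [248 211 128] c [463.8 371.3] size [87.7 57.1] ang 70.2 | centroid off [-0.7 -1.7] dir -112.6 n 257
sc9 rail (337, 90) [250 218 131] c [470.8 378. ] size [105.2 115.6] ang 68.4 | centroid off [-8.1  6.2] dir 142.8 n 460
```

View pics/f9.png

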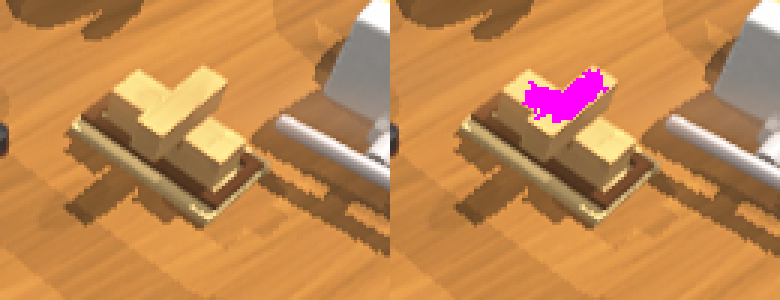

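The unobstructed view shows the crossbar across the notch. The fill leaked into the rail top, so I'll cast the bar's top corners at crop (138,115), (167,133), (227,80) and (207,66) onto z = 71 mm.

```bash
python3 - <<'E'
from m import *
_,i=load("sc9")
q=cast([(u/3+290-.5,v/3+60-.5) for u,v in((138,115),(167,133),(227,80),(207,66))],i,.071)*1000
d=q[3]-q[0];print(q.round(1),q.mean(0).round(1),np.linalg.norm(d).round(1),np.linalg.norm(q[1]-q[0]).round(1),np.degrees(np.arctan2(d[1],d[0])).round(1))
E
```

```text
[[460.1 326.4]
 [492.  333.2]
 [474.1 424.8]
 [449.7 422.2]] [469.  376.6] 96.4 32.6 96.2
```

The bar's centre is (469, 376.6), within 2 mm of the rail's centre, and its size is consistent with the top being at z = 71 mm. Handing in.

```bash
python3 -c "
from plant import manip
print(manip.close_job())"
```

```text
the job is handed in; nothing more can be done
None
```

I handed the job in at about 36 s: both elbows and the notched bar are seated in their jigs, the plain bar lies centred in the notch to within about 2 mm, and the jar was left standing; the first grasp closed empty and was repeated, with nothing disturbed.

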